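# Enable the exposure laser with its interlock key

### The job

Arm the exposure laser: take the key with the flat, plate-shaped bow out of the key stand, push its blade fully home into the key switch on the interlock console, and turn it clockwise (seen from above) to its stop, the ON position, about 60 degrees round. Leave the key in the switch, turned on, and let go of it; leave the key with the round head in its place in the stand.

Things in the scene. Friction and masses are not known exactly. Their poses are not given: they have to be found in the camera images.
- laser_key: Key to use, upright in a slot of the aluminium key stand (75x180x45 mm, slots 100 mm apart). Black flat bow 36 wide (x), 10 thick (y), 36 tall, on a 40x26x5 steel shoulder plate; steel blade below, 20 (x) x 6 (y), 30 long. Origin: centre of the shoulder's underside (at the stand's top), z up; bow 5 to 41 mm above it. Works either way round. 80 g.
- round_key: Other key, not to be used, in the stand's other slot: black round head 24 mm in diameter, 36 mm tall, on a steel disc 36 mm in diameter, 5 mm thick, thin round shank below. Origin: centre of the disc's underside, at the stand's top. It stays there.
- keyhole (a point): Centre of the key switch's mouth, on top of its dark steel core (48x34 mm) in a 72 mm steel ring, on the console, a white box 170x270x50 mm; 88 mm above the bench. x along the slot, z up, turns with the core. Mouth 32x18 mm narrows over 10 mm to a slot 24 (x) x 10 (y), 35 deep. Key home: shoulder on the core, its origin here, its x along this x.
- key_switch (a joint): Angle of the switch's core, rad: 0 = off (at the start), grows clockwise seen from above (yaw falls) to its stop at 1.05 = on. Stays where left; takes about 0.04 N m. The blade has about 12 degrees of play in the slot, so hand and key turn about 72 degrees to bring the core to its stop; a few degrees more do no harm.
Things that resemble listed ones, but are neither listed nor needed, are in the scene too. Leave any green or yellow look-alike of the laser_key alone.

How it is judged (in metres and radians):
On the way, in this order (a step that is already met when the one before it is completed fails the run):
1. the flat-bowed key is in the switch, its shoulder within 12 mm of the core's top, while the switch is still off (below 0.35 rad) (horizontal distance between laser_key and keyhole below 0.012 m and z of laser_key in the frame of keyhole below 0.012 m and value of joint key_switch below 0.35 rad), for 0.1 s.
2. the key in the switch has turned the core to on (beyond 0.75 rad) (horizontal distance between laser_key and keyhole below 0.012 m and z of laser_key in the frame of keyhole below 0.012 m and value of joint key_switch above 0.75 rad), for 0.1 s.
At the end, for the whole second after the job is handed in: The flat-bowed key stands in the switch (origin within 12 mm of the keyhole sideways and less than 8 mm above it), the switch reads more than 0.75 rad of its 1.05, the key is at rest, and the round-headed key is within 25 mm of its start (horizontal distance between laser_key and keyhole below 0.012 m and z of laser_key in the frame of keyhole below 0.008 m and value of joint key_switch above 0.75 rad and linear speed of laser_key below 0.02 m/s and distance of round_key from where it was at the start of the episode below 0.025 m); the robot touches nothing.
It fails at once if the round-headed key is taken or knocked out of its place (moved more than 25 mm) (distance of round_key from where it was at the start of the episode above 0.025 m).
It also fails if it takes over 48 s, if anything falls off the work surface, if the arm or the gripper's body presses on something with over 40 N, if the wrist force passes 120 N, or if a joint passes its speed limit or range.

### The arm

A 6-joint arm with a two-finger parallel gripper is mounted at the origin on the work surface. World frame = base frame: x ahead of the robot, y to its left, z up, the work surface at z = 0. Lengths are in mm, angles in degrees, forces in N, time in s.
With the tool pointing down it reaches from about 350 to 850 mm from the base axis. Payload 8.1 kg.
Tool frame: the origin (TCP) lies midway between the tips of the shut fingers; the grasp point (between the pads) lies 19 mm behind it; z points along the fingers, y is the line along which they close (so a half turn about z gives the same grasp; the last joint's range is limited). The gripper opens to 85 mm and grips with 20 to 120 N. Pads are 22 mm wide; open, the fingers measure 114 mm over their backs; the gripper's body (76 mm by 85 mm) begins 54 mm behind the grasp point. The pads swing forward as they close: fully open they stand 13 mm farther back than shut.
Start: joints at [58.934, 7.471, 85.268, -0, 87.261, -4.893], TCP at [264.627, 538.496, 231.292] pointing down, gripper open.
Joint ranges: [-169.43, 169.43], [-51.17, 129.36], [1.28, 143.12], [-76.62, 256.62], [0, 156.53], [-152.29, 152.29]. Speed limits (degrees/s): [136.94, 136.94, 159.86, 180, 180, 180].

### API

Orientations are given as [roll, pitch, yaw] about the fixed x, y, z axes, in that order (R = Rz(yaw) Ry(pitch) Rx(roll)).
In Python, from bench import sense, snapshot, camera_params, hand_in, masks_of, pinpoint gives the robot as it stands.
- The arm moves only by the tool step_arm, never from a script. Its argument "targets" is a list of rows, each an object with "angular": the turn, a rotation vector about the tool's x, y, z scaled (see below), a list of three; "dp": the shift along the tool's x, y, z scaled (see below), a list of three; "fingers": the closure, from 0 (fully open) to 1 (shut). A call has exactly 8 rows; each row is the pose to reach, as a shift and turn from the pose commanded when the call began, along the tool's axes at that moment, turning the shorter way round; what a row does not reach only later rows make up. The controller multiplies each number of a shift by 0.2 m and each number of a turn by 180 degrees. A row lasts 1/8 s, in which the tool goes at most 62.5 mm and 10.7 degrees, less where a joint would pass 70% of its speed; a pose out of reach is approached as far as the arm can. A call with a number of a shift or a turn outside -1 to 1 is refused whole. A call with a gripper value outside its range is refused whole. The fingers move at their own pace and stop on an object; "newtons" is the grip in N (left out, the last holds). Time passes only in rows, so rows that repeat a pose let the fingers close, or fill a call up. It gives the time, the measured TCP pose, the force, the opening and the grip force at its end, in the units of the state.
- sense(): the state, without advancing time (a new reading comes with each control period).
- snapshot(name): name is "side" or "top" or "wrist"; returns the picture (400x640x3 uint8, blue, green, red); there is no depth.
- camera_params(name): a dict with "vfov" (degrees; the focal length in pixels is half the picture's height over the tangent of half this angle, whatever the lens; pixels are square), "cx", "cy" (the principal point, pixels), "D" ([k1, k2, p1, p2, k3] as OpenCV has them; the pictures are not rectified), "R" (3x3) and "t" (3): a world point X has camera coordinates R X + t. Camera axes: x right, y down, z forward; pixel columns grow to the right and rows downward; lengths in mm; the calibration is good to about 2 mm. A picture is of the moment at which its call begins: read the wrist's pose just before it. camera_params takes no time and is no camera call; for the wrist camera it gives the pose at the moment of the call.
- hand_in(): hands the job in; it is judged then, once.
Trained networks look in the newest picture that a camera, given by its name, has taken for a name from the list of things; names that differ only in an ending like _2 or _b are one class to them, and where a whole thing is asked for, a point or a joint stands for the part that bears it (a point fixed in the world has none). Each returns a list of dicts, best first, with "conf" (0 to 1); they miss things now and then, are a little off and sometimes report something else, mostly with a low value. They report only what shows in the picture. A call takes as long as a camera call. They do not tell look-alikes from the thing itself.
- masks_of(camera, label): "pixels" (400x640 bool, what is visible of it) and "at" ([column, row] in pixels, amid what is visible of it).
- pinpoint(camera, label): "at" ([column, row] in pixels: a listed point, or the origin of a listed thing).
The state is a dict: "time": time; "joint_pos": joint angles; "qd": joint speeds; "joint_efforts": joint torques, N m; "tool_pos": TCP position; "tcp_rot": TCP orientation; "ft_force": force on the tool from outside, world axes, zero at the start; "wrist_torque": the same for the moment, N m; "finger_gap": finger opening in mm; "grip_force": force on a finger pad.
Only numpy, scipy, OpenCV 4.12 (cv2) and the standard library are available. Lean on these libraries where they do the work, as an engineer would, in place of code of your own. Each camera call takes 0.05 s, during which the arm holds its last target. There are 200 camera calls.

## Working session

There is one attempt and no reset: what is moved stays moved. The work goes in short steps, Python scripts to look and compute and a tool call to move; the robot and the scene stay as the last step left them, time stands still between calls to the robot, and variables do not carry over. Pictures are saved under pics/ and viewed, at most 10 in all, crops included, and the job is handed in when it is done.

Besides the shell and the picture viewer there is one more tool, called by a JSON object that holds its "method" and its "body". step_arm: Moves the arm, as the interface text tells. Its arguments: {"type":"object","properties":{"targets":{"type":"array","items":{"type":"object","properties":{"angular":{"type":"array","items":{"type":"number","minimum":-1,"maximum":1}},"dp":{"type":"array","items":{"type":"number","minimum":-1,"maximum":1}},"fingers":{"type":"number"}}}},"newtons":{"type":"number"}},"required":["targets"]}

```bash
mkdir -p pics
cat > h.py <<'E'
import numpy as np, cv2
from bench import *
def K(p):
    f=200/np.tan(np.radians(p['vfov']/2)); return np.array([[f,0,p['cx']],[0,f,p['cy']],[0,0,1]])
def ray(p,uv):
    u=cv2.undistortPoints(np.array([[uv]],float),K(p),np.array(p['D'],float))[0,0]
    R=np.array(p['R']);t=np.array(p['t'])
    return -R.T@t, R.T@np.array([u[0],u[1],1])
def atz(p,uv,z):
    o,d=ray(p,uv); return o+d*(z-o[2])/d[2]
def proj(p,X):
    return cv2.projectPoints(np.array(X,float).reshape(-1,1,3),cv2.Rodrigues(np.array(p['R']))[0],np.array(p['t'],float),K(p),np.array(p['D'],float))[0][:,0]
E
python3 - <<'E'
from h import *
ims=[]
for c in ['top','side']:
    im=snapshot(c);cv2.imwrite(f'pics/{c}0.png',im);p=camera_params(c);print(c,p['t'],-np.array(p['R']).T@np.array(p['t']))
    for l in ['laser_key','round_key','keyhole']:
        for d in pinpoint(c,l)[:4]: print(c,l,d['at'],round(d['conf'],2),atz(p,d['at'],88 if l=='keyhole' else 45).round(1))
print(sense())
E
```

```text
top [ 50.82911641 490.70917413 920.00901126] [ 261.96154239   62.02999101 1008.6248579 ]
top laser_key [290.8, 179.5] 0.71 [526.7 129.4  45. ]
top laser_key [263.9, 270.0] 0.51 [343.5 172.5  45. ]
top round_key [240.0, 173.9] 0.66 [534.7 232.9  45. ]
top keyhole [429.8, 149.7] 0.89 [ 585.7 -142.9   88. ]
side [-348.71287802  257.23570264  573.99169958] [ 109.15060088 -475.03796626  528.83118869]
side laser_key [336.1, 247.9] 0.9 [463.7  24.1  45. ]
side laser_key [245.3, 231.1] 0.87 [339.3 156.2  45. ]
side laser_key [334.8, 208.8] 0.74 [534.6 136.2  45. ]
side laser_key [268.5, 256.0] 0.67 [345.5  65.5  45. ]
side round_key [310.1, 188.3] 0.76 [532.7 236.3  45. ]
side keyhole [458.3, 256.3] 0.67 [ 595.5 -140.2   88. ]
{'time': 0.4, 'joint_pos': array([ 5.89337599e+01,  7.47762079e+00,  8.52749404e+01, -1.29168478e-03,
        8.72603931e+01, -4.89612364e+00]), 'qd': array([-0.07940346, -0.10682004, -0.17901991, -0.05239384,  0.0095192 ,
       -0.00607185]), 'joint_efforts': array([-7.81578801e-04, -5.68511975e+01, -5.00102949e+01, -2.73638116e-04,
        5.29224679e-03,  7.04466085e-07]), 'tool_pos': array([264.60938228, 538.43629337, 231.15636377]), 'tcp_rot': array([-1.79986983e+02,  1.79844941e-04,  1.53829945e+02]), 'ft_force': array([ 0.69182439, -0.30283913,  0.23963473]), 'wrist_torque': array([ 0.02415861, -0.01556531, -0.01311892]), 'grip_force': 0.0, 'finger_gap': 85.4296567110226}
```

View pics/top0.png

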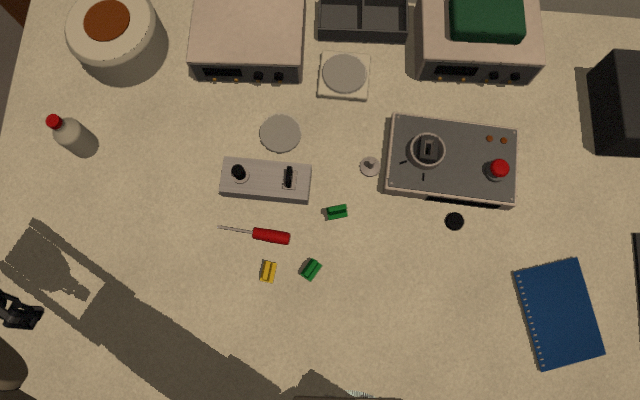

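View pics/side0.png

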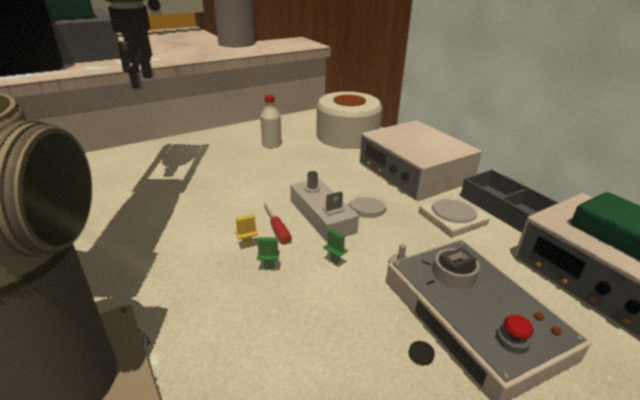

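Run:
```python
from h import *
a=cv2.imread('pics/top0.png');b=cv2.imread('pics/side0.png')
def c(im,u,v): return cv2.resize(im[v-33:v+33,u-33:u+33],(400,400),interpolation=cv2.INTER_CUBIC)
cv2.imwrite('pics/crop0.png',np.hstack([c(a,289,178),c(a,428,150)]))
p=camera_params('wrist');s=sense()
print(np.array(p['R']).round(3),(-np.array(p['R']).T@np.array(p['t'])).round(1),p['vfov'],s['tool_pos'],s['tcp_rot'])
```

```text
[[ 0.441  0.897 -0.   ]
 [ 0.853 -0.419  0.31 ]
 [ 0.278 -0.137 -0.951]] [193.4 574.  373.2] 64.89398238853208 [264.60938228 538.43629337 231.15636377] [-1.79986983e+02  1.79844941e-04  1.53829945e+02]
```

View pics/crop0.png

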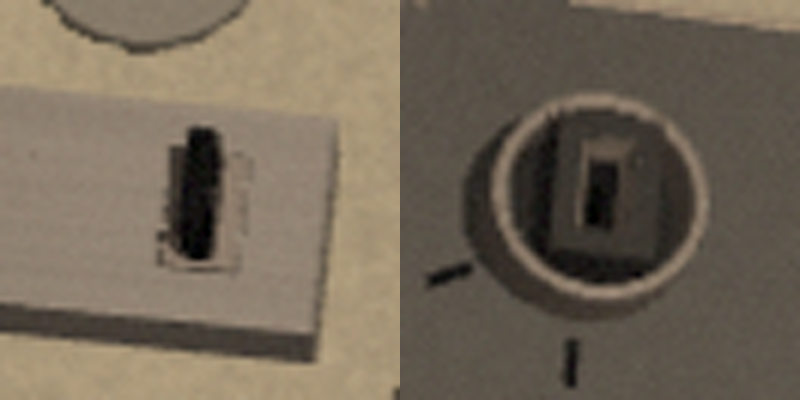

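Candidates: black flat bow in the stand (289,178); green look-alikes (337,212) and (311,269); yellow (268,271); round key (239,172). The crop confirms the black flat-bowed key at (289,178). The switch slot is at (429,150), with its long axis close to world x.

```bash
cat >> h.py <<'E'
from scipy.spatial.transform import Rotation as Ro
def mv(pos,yaw,s=None):
    s=s or sense(); A=Ro.from_euler('xyz',s['tcp_rot'],degrees=True); B=Ro.from_euler('xyz',[180,0,yaw],degrees=True)
    d=A.inv().apply(np.array(pos)-s['tool_pos'])/200; w=(A.inv()*B).as_rotvec()/np.pi
    print('t',s['time'],'pos',s['tool_pos'].round(1),s['tcp_rot'].round(1),'dp',d.round(4),'ang',w.round(4))
E
python3 -c "
from h import *
mv([528,131,200],176)"
```

```text
t 0.4 pos [264.6 538.4 231.2] [-180.     0.   153.8] dp [-2.0804 -1.2475  0.1561] ang [-1.000e-04 -0.000e+00 -1.232e-01]
```

{"method": "step_arm", "body": {"targets": [{"dp":[-0.13,-0.075,0],"angular":[0,0,0],"fingers":0},{"dp":[-0.26,-0.15,0],"angular":[0,0,0],"fingers":0},{"dp":[-0.4,-0.23,0],"angular":[0,0,0],"fingers":0},{"dp":[-0.53,-0.31,0],"angular":[0,0,0],"fingers":0},{"dp":[-0.66,-0.39,0],"angular":[0,0,0],"fingers":0},{"dp":[-0.79,-0.47,0],"angular":[0,0,0],"fingers":0},{"dp":[-0.92,-0.55,0],"angular":[0,0,0],"fingers":0},{"dp":[-1,-0.6,0],"angular":[0,0,0],"fingers":0}]}}

```text
time: 1.4
tool_pos: [391.8, 341.6, 231.4]
tcp_rot: [180.0, 0.0, 153.8]
ft_force: [-0.1, -0.3, 0.4]
finger_gap: 85.8
grip_force: 0.0
```

{"method": "step_arm", "body": {"targets": [{"dp":[-0.13,-0.08,0.02],"angular":[0,0,0],"fingers":0.2},{"dp":[-0.26,-0.16,0.04],"angular":[0,0,-0.02],"fingers":0.2},{"dp":[-0.4,-0.24,0.06],"angular":[0,0,-0.04],"fingers":0.2},{"dp":[-0.53,-0.32,0.08],"angular":[0,0,-0.06],"fingers":0.2},{"dp":[-0.66,-0.4,0.1],"angular":[0,0,-0.08],"fingers":0.2},{"dp":[-0.79,-0.48,0.12],"angular":[0,0,-0.1],"fingers":0.2},{"dp":[-0.92,-0.56,0.14],"angular":[0,0,-0.123],"fingers":0.2},{"dp":[-1,-0.62,0.16],"angular":[0,0,-0.123],"fingers":0.2}]}}

```text
time: 2.4
tool_pos: [516.6, 142.2, 199.1]
tcp_rot: [180.0, -0.0, 175.9]
ft_force: [-0.3, 0.7, -0.8]
finger_gap: 68.3
grip_force: 0.0
```

Run:
```python
from h import *
p=camera_params('wrist');im=snapshot('wrist');cv2.imwrite('pics/w1.png',im)
for l in ['laser_key','round_key']:
    for d in pinpoint('wrist',l)[:3]: print(l,d['at'],round(d['conf'],2),atz(p,d['at'],45).round(1))
mv([528,131,200],176); print(sense()['finger_gap'])
np.save('p1.npy',p,allow_pickle=True)
```

```text
laser_key [239.4, 3.0] 0.84 [355.6  87.6  45. ]
laser_key [309.6, 193.2] 0.81 [524.7 132.8  45. ]
laser_key [208.9, 140.6] 0.76 [466.7  42.8  45. ]
round_key [413.7, 190.7] 0.66 [529.4 235.   45. ]
t 2.55 pos [515.9 142.7 198.9] [180.   -0.  175.8] dp [-0.0644 -0.0538 -0.0054] ang [ 0.     -0.0003 -0.0011]
68.06121881228181
```

View pics/w1.png

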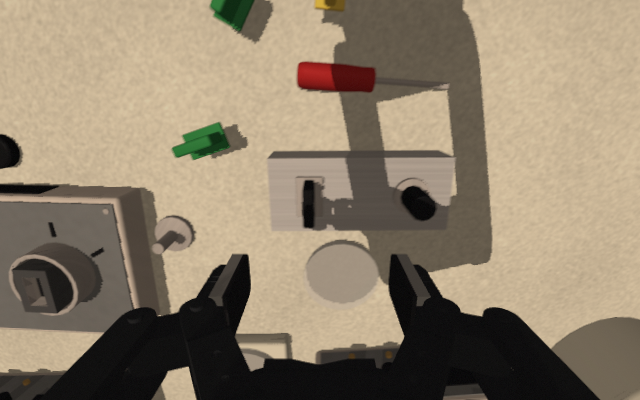

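The wrist view shows the flat key's bow at (309,204) in the left slot, the round key at (415,203), and the switch at (38,285). The stand is aligned with the image. Next I fit the bow silhouette.

```bash
cat >> h.py <<'E'
from scipy.optimize import minimize
def boxmask(p,x,y,yaw,z0,sx=36,sy=10,h0=5,h1=41,S=4):
    c=np.array([[a*sx/2,b*sy/2,z] for a in(-1,1) for b in(-1,1) for z in(h0,h1)])
    c=Ro.from_euler('z',yaw,degrees=True).apply(c)+[x,y,z0]
    return cv2.convexHull((proj(p,c)).astype(np.float32))[:,0]
def fit(p,m,x0,z0,**k):
    u,v=np.nonzero(m)[::-1]; a,b=u.min()-15,v.min()-15;w,h=u.max()-a+15,v.max()-b+15
    M=cv2.GaussianBlur(m.astype(np.float32),(0,0),.7)
    def cost(q):
        r=np.zeros((400*4,640*4),np.uint8);cv2.fillConvexPoly(r,((boxmask(p,*q,z0,**k)+.5)*4*16).astype(np.int32),1,shift=4)
        r=cv2.resize(r.astype(np.float32),(640,400),interpolation=cv2.INTER_AREA)
        return ((cv2.GaussianBlur(r,(0,0),.7)-M)**2).sum()/m.sum()
    return minimize(cost,x0,method='Nelder-Mead',options=dict(initial_simplex=np.array(x0)+np.array([[0,0,0],[5,0,0],[0,5,0],[0,0,6]]),xatol=.02,fatol=1e-5))
E
python3 - <<'E'
from h import *
p=np.load('p1.npy',allow_pickle=True).item();im=cv2.imread('pics/w1.png')
g=im.max(2); m=np.zeros_like(g,bool); m[170:235,295:325]=g[170:235,295:325]<50
n,L,st,_=cv2.connectedComponentsWithStats(m.astype(np.uint8));i=1+np.argmax(st[1:,4]);print(st[i]);m=L==i
r=fit(p,m,[525,131,-4],45);print(r.x,r.fun)
s=cv2.minAreaRect(boxmask(p,*r.x,45));print(s)
for d in pinpoint('wrist','keyhole')[:2]: print(d,atz(p,d['at'],88))
E
```

```text
[303 181  12  47 476]
[526.99553976 132.51993257  -6.34186082] 0.12061131100694672
((308.3043518066406, 203.7422637939453), (11.987911224365234, 49.83079528808594), 2.087970733642578)
{'at': [34.5, 290.2], 'conf': 0.8} [ 590.4352301  -139.05709428   88.        ]
```

```bash
python3 -c "
from h import *
mv([527,132.5,54],175)"
```

```text
t 2.6 pos [515.8 143.3 199.1] [180.   -0.  175.9] dp [-0.0604 -0.0501  0.7257] ang [ 0.0001 -0.0002  0.0048]
```

{"method": "step_arm", "body": {"targets": [{"dp":[-0.06,-0.051,0.05],"angular":[0,0,0.005],"fingers":0.4},{"dp":[-0.06,-0.051,0.18],"angular":[0,0,0.005],"fingers":0.4},{"dp":[-0.06,-0.051,0.31],"angular":[0,0,0.005],"fingers":0.4},{"dp":[-0.06,-0.051,0.44],"angular":[0,0,0.005],"fingers":0.4},{"dp":[-0.06,-0.051,0.57],"angular":[0,0,0.005],"fingers":0.4},{"dp":[-0.06,-0.051,0.66],"angular":[0,0,0.005],"fingers":0.4},{"dp":[-0.06,-0.051,0.725],"angular":[0,0,0.005],"fingers":0.4},{"dp":[-0.06,-0.051,0.725],"angular":[0,0,0.005],"fingers":0.4}]}}

```text
time: 3.6
tool_pos: [526.6, 132.0, 53.3]
tcp_rot: [-180.0, -0.1, 175.1]
ft_force: [0.6, -0.1, -0.4]
finger_gap: 51.4
grip_force: 0.0
```

Run:
```python
from h import *
im=snapshot('wrist');cv2.imwrite('pics/w2.png',im);mv([527,132.5,54],175)
```

```text
t 3.65 pos [527.3 132.1  54.3] [-180.    -0.   175.1] dp [0.0018 0.002  0.0017] ang [-0.     -0.0001  0.0004]
```

View pics/w2.png

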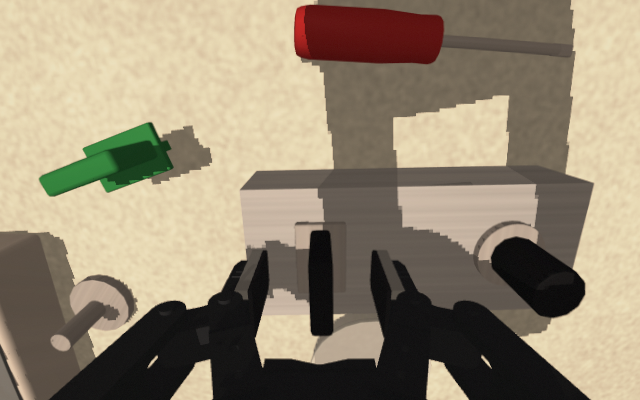

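The bow, at (320,280), stands centred and parallel between the pads at (258,285) and (382,285). I close on it and lift.

{"method": "step_arm", "body": {"targets": [{"dp":[0,0,0],"angular":[0,0,0],"fingers":1},{"dp":[0,0,0],"angular":[0,0,0],"fingers":1},{"dp":[0,0,0],"angular":[0,0,0],"fingers":1},{"dp":[0,0,0],"angular":[0,0,0],"fingers":1},{"dp":[0,0,0],"angular":[0,0,0],"fingers":1},{"dp":[0,0,0],"angular":[0,0,0],"fingers":1},{"dp":[0,0,0],"angular":[0,0,0],"fingers":1},{"dp":[0,0,0],"angular":[0,0,0],"fingers":1}], "newtons": 60}}

```text
time: 4.65
tool_pos: [528.0, 132.1, 55.2]
tcp_rot: [180.0, 0.1, 175.1]
ft_force: [-1.3, -0.6, 6.1]
finger_gap: 9.1
grip_force: 59.3
```

{"method": "step_arm", "body": {"targets": [{"dp":[0,0,-0.05],"angular":[0,0,0],"fingers":1},{"dp":[0,0,-0.1],"angular":[0,0,0],"fingers":1},{"dp":[0,0,-0.15],"angular":[0,0,0],"fingers":1},{"dp":[0,0,-0.23],"angular":[0,0,0],"fingers":1},{"dp":[0,0,-0.33],"angular":[0,0,0],"fingers":1},{"dp":[0,0,-0.45],"angular":[0,0,0],"fingers":1},{"dp":[0,0,-0.55],"angular":[0,0,0],"fingers":1},{"dp":[0,0,-0.6],"angular":[0,0,0],"fingers":1}]}}

```text
time: 5.65
tool_pos: [528.0, 132.2, 176.3]
tcp_rot: [180.0, 0.1, 175.1]
ft_force: [0.4, -0.1, -1.2]
finger_gap: 8.9
grip_force: 58.4
```

Run:
```python
from h import *
# switch viewpoint
mv([575,-135,200],175)
p=camera_params('top');im=snapshot('top');cv2.imwrite('pics/top1.png',im)
for d in pinpoint('top','keyhole')[:2]: print(d,atz(p,d['at'],88))
```

```text
t 5.65 pos [528.  132.2 176.3] [1.800e+02 1.000e-01 1.751e+02] dp [-0.3493 -1.3108 -0.1183] ang [0.0002 0.0007 0.0004]
{'at': [430.6, 147.9], 'conf': 0.97} [ 589.54469695 -144.51539819   88.        ]
{'at': [237.2, 174.8], 'conf': 0.74} [520.50502125 230.55613439  88.        ]
```

{"method": "step_arm", "body": {"targets": [{"dp":[-0.04,-0.08,0],"angular":[0,0,0],"fingers":1},{"dp":[-0.08,-0.17,0],"angular":[0,0,0],"fingers":1},{"dp":[-0.12,-0.27,0],"angular":[0,0,0],"fingers":1},{"dp":[-0.17,-0.38,0],"angular":[0,0,0],"fingers":1},{"dp":[-0.22,-0.49,0],"angular":[0,0,0],"fingers":1},{"dp":[-0.27,-0.6,0],"angular":[0,0,0],"fingers":1},{"dp":[-0.32,-0.71,0],"angular":[0,0,0],"fingers":1},{"dp":[-0.37,-0.82,0],"angular":[0,0,0],"fingers":1}]}}

```text
time: 6.75
tool_pos: [586.8, -39.9, 173.4]
tcp_rot: [-180.0, -0.1, 175.0]
ft_force: [0.1, -0.5, -0.6]
finger_gap: 9.4
grip_force: 58.4
```

{"method": "step_arm", "body": {"targets": [{"dp":[-0.05,-0.1,0],"angular":[0,0,0],"fingers":1},{"dp":[-0.1,-0.2,0],"angular":[0,0,0],"fingers":1},{"dp":[-0.15,-0.3,0],"angular":[0,0,0],"fingers":1},{"dp":[-0.19,-0.39,0],"angular":[0,0,0],"fingers":1},{"dp":[-0.22,-0.46,0],"angular":[0,0,0],"fingers":1},{"dp":[-0.23,-0.5,0],"angular":[0,0,0],"fingers":1},{"dp":[-0.23,-0.5,0],"angular":[0,0,0],"fingers":1},{"dp":[-0.23,-0.5,0],"angular":[0,0,0],"fingers":1}]}}

```text
time: 7.75
tool_pos: [624.0, -140.7, 174.3]
tcp_rot: [180.0, -0.0, 175.1]
ft_force: [-1.0, 0.3, -0.3]
finger_gap: 9.1
grip_force: 58.5
```

Run:
```python
from h import *
s=sense();p=camera_params('wrist');im=snapshot('wrist');cv2.imwrite('pics/w3.png',im);np.save('p3.npy',p,allow_pickle=True)
print(s['tool_pos'],s['tcp_rot'],s['finger_gap'])
for d in pinpoint('wrist','keyhole')[:2]: print(d,atz(p,d['at'],88))
for d in pinpoint('wrist','laser_key')[:2]: print(d,atz(p,d['at'],s['tool_pos'][2]-9))
```

```text
[ 624.01752293 -140.6877135   174.30141027] [ 1.79984785e+02 -7.51593016e-03  1.75096905e+02] 9.135233236936905
{'at': [315.3, 166.7], 'conf': 0.66} [ 592.10250775 -140.23777669   88.        ]
{'at': [317.5, 249.7], 'conf': 0.31} [ 659.76086953 -144.52741957   88.        ]
{'at': [319.7, 250.4], 'conf': 0.67} [ 621.40798056 -139.64531686  165.30141027]
```

View pics/w3.png

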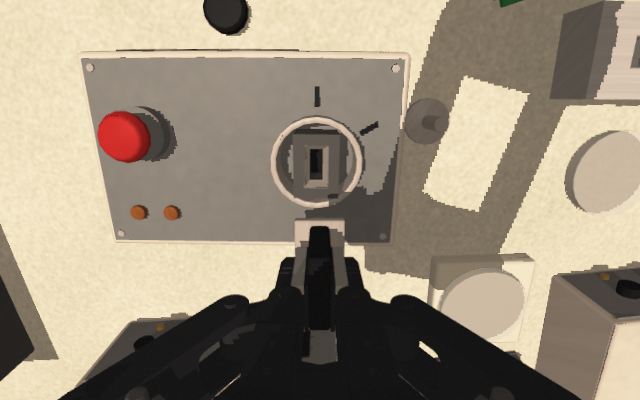

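The switch mouth is at (316,167), unobstructed, with the slot nearly parallel to the held key (bow at (319,245), shoulder edge at row 220). I'll check the hypothesis with an overlay.

Run:
```python
from h import *
p=np.load('p3.npy',allow_pickle=True).item();im=cv2.imread('pics/w3.png')
b=cv2.resize(im[100:275,240:400],None,fx=4,fy=4,interpolation=cv2.INTER_CUBIC)
b=cv2.convertScaleAbs(b,alpha=1.7)
def box(x,y,yaw,z,sx,sy,col):
    c=Ro.from_euler('z',yaw,degrees=True).apply([[a*sx/2,d*sy/2,0] for a,d in((-1,-1),(-1,1),(1,1),(1,-1))])+[x,y,z]
    cv2.polylines(b,[((proj(p,c)-[240,100]+.5)*4).astype(int)],True,col,1)
for sx,sy in((48,34),(32,18)): box(591.5,-140.5,-5,88,sx,sy,(0,0,255))
box(591.5,-140.5,-5,78,24,10,(0,255,0))
box(624,-140.7,-5,165.3,40,26,(255,0,0))
box(624,-140.7,-5,206.3,36,10,(255,0,0))
b=b[:600];cv2.imwrite('pics/ov.png',b)
```

```text
(no output)
```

View pics/ov.png

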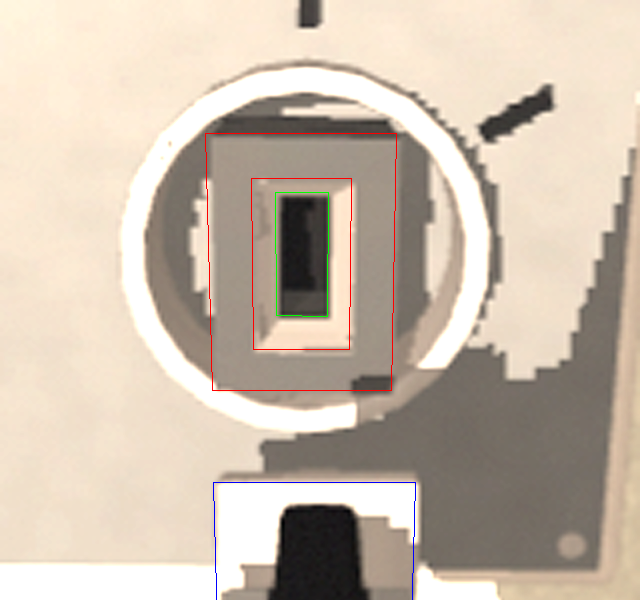

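{"method": "step_arm", "body": {"targets": [{"dp":[0.04,-0.003,0],"angular":[0,0,0],"fingers":1},{"dp":[0.08,-0.006,0],"angular":[0,0,0],"fingers":1},{"dp":[0.12,-0.01,0],"angular":[0,0,0],"fingers":1},{"dp":[0.152,-0.012,0],"angular":[0,0,0],"fingers":1},{"dp":[0.152,-0.012,0.03],"angular":[0,0,0],"fingers":1},{"dp":[0.152,-0.012,0.09],"angular":[0,0,0],"fingers":1},{"dp":[0.152,-0.012,0.15],"angular":[0,0,0],"fingers":1},{"dp":[0.152,-0.012,0.17],"angular":[0,0,0],"fingers":1}]}}

```text
time: 8.9
tool_pos: [592.7, -140.7, 138.2]
tcp_rot: [180.0, -0.2, 175.1]
ft_force: [0.9, -1.0, -0.7]
finger_gap: 9.2
grip_force: 58.5
```

```bash
python3 -c "
from h import *
for i in range(1): mv([593.5,-140.5,98],175)"
```

```text
t 8.9 pos [ 592.7 -140.7  138.2] [180.   -0.2 175.1] dp [-0.0044  0.0013  0.201 ] ang [ 0.0002 -0.0009  0.0004]
```

{"method": "step_arm", "body": {"targets": [{"dp":[-0.002,0,0.02],"angular":[0,0,0],"fingers":1},{"dp":[-0.002,0,0.04],"angular":[0,0,0],"fingers":1},{"dp":[-0.002,0,0.06],"angular":[0,0,0],"fingers":1},{"dp":[-0.002,0,0.08],"angular":[0,0,0],"fingers":1},{"dp":[-0.002,0,0.1],"angular":[0,0,0],"fingers":1},{"dp":[-0.002,0,0.12],"angular":[0,0,0],"fingers":1},{"dp":[-0.002,0,0.14],"angular":[0,0,0],"fingers":1},{"dp":[-0.002,0,0.15],"angular":[0,0,0],"fingers":1}]}}

```text
time: 9.9
tool_pos: [593.9, -141.0, 109.9]
tcp_rot: [180.0, -0.0, 175.1]
ft_force: [-0.0, 0.0, -0.2]
finger_gap: 9.5
grip_force: 58.5
```

{"method": "step_arm", "body": {"targets": [{"dp":[0,0.001,0.01],"angular":[0,0,0],"fingers":1},{"dp":[0,0.001,0.02],"angular":[0,0,0],"fingers":1},{"dp":[0,0.001,0.03],"angular":[0,0,0],"fingers":1},{"dp":[0,0.001,0.038],"angular":[0,0,0],"fingers":1},{"dp":[0,0.001,0.045],"angular":[0,0,0],"fingers":1},{"dp":[0,0.001,0.05],"angular":[0,0,0],"fingers":1},{"dp":[0,0.001,0.055],"angular":[0,0,0],"fingers":1},{"dp":[0,0.001,0.058],"angular":[0,0,0],"fingers":1}]}}

```text
time: 10.9
tool_pos: [594.0, -140.9, 98.6]
tcp_rot: [180.0, 0.0, 175.1]
ft_force: [-0.5, 0.4, -0.5]
finger_gap: 9.2
grip_force: 58.5
```

{"method": "step_arm", "body": {"targets": [{"dp":[0,0,0.003],"angular":[0,0,0],"fingers":1},{"dp":[0,0,0.005],"angular":[0,0,0],"fingers":1},{"dp":[0,0,0.007],"angular":[0,0,0],"fingers":1},{"dp":[0,0,0.009],"angular":[0,0,0],"fingers":1},{"dp":[0,0,0.011],"angular":[0,0,0],"fingers":1},{"dp":[0,0,0.012],"angular":[0,0,0],"fingers":1},{"dp":[0,0,0.012],"angular":[0,0,0],"fingers":1},{"dp":[0,0,0.012],"angular":[0,0,0],"fingers":1}]}}

```text
time: 11.9
tool_pos: [594.2, -141.0, 98.2]
tcp_rot: [-180.0, 0.0, 175.1]
ft_force: [-7.9, 1.7, 13.8]
finger_gap: 9.3
grip_force: 60.6
```

{"method": "step_arm", "body": {"targets": [{"dp":[0,0,-0.007],"angular":[0,0,0.01],"fingers":1},{"dp":[0,0,-0.007],"angular":[0,0,0.035],"fingers":1},{"dp":[0,-0.001,-0.007],"angular":[0,0,0.065],"fingers":1},{"dp":[0,-0.002,-0.007],"angular":[0,0,0.095],"fingers":1},{"dp":[0.001,-0.003,-0.007],"angular":[0,0,0.125],"fingers":1},{"dp":[0.001,-0.004,-0.007],"angular":[0,0,0.155],"fingers":1},{"dp":[0.001,-0.004,-0.007],"angular":[0,0,0.18],"fingers":1},{"dp":[0.001,-0.004,-0.007],"angular":[0,0,0.2],"fingers":1}]}}

```text
time: 12.9
tool_pos: [594.3, -142.1, 98.3]
tcp_rot: [180.0, 0.1, 138.9]
ft_force: [0.3, -1.5, 3.2]
finger_gap: 8.9
grip_force: 59.0
```

Run:
```python
from h import *
s=sense();print(s['wrist_torque'],s['ft_force'],s['tcp_rot'],s['joint_pos'])
```

```text
[-0.1625566   0.06200499  0.03317151] [ 0.31370987 -1.54436865  3.21639218] [1.79983292e+02 8.64204306e-02 1.38905503e+02] [-1.82374539e+01  1.46800215e+01  9.13572803e+01 -1.89169198e-02
  7.38765748e+01 -6.71377302e+01]
```

{"method": "step_arm", "body": {"targets": [{"dp":[0,0,0],"angular":[0,0,0.025],"fingers":1},{"dp":[0,-0.001,0],"angular":[0,0,0.055],"fingers":1},{"dp":[0.001,-0.002,0],"angular":[0,0,0.085],"fingers":1},{"dp":[0.001,-0.003,0],"angular":[0,0,0.115],"fingers":1},{"dp":[0.002,-0.004,0],"angular":[0,0,0.145],"fingers":1},{"dp":[0.002,-0.005,0],"angular":[0,0,0.175],"fingers":1},{"dp":[0.002,-0.005,0],"angular":[0,0,0.205],"fingers":1},{"dp":[0.002,-0.005,0],"angular":[0,0,0.215],"fingers":1}]}}

```text
time: 13.9
tool_pos: [593.1, -142.8, 98.3]
tcp_rot: [180.0, 0.1, 100.3]
ft_force: [-1.3, -2.1, 4.7]
finger_gap: 9.1
grip_force: 59.3
```

Run:
```python
from h import *
s=sense();print(s['wrist_torque'],s['ft_force'],s['tcp_rot'],s['finger_gap'])
```

```text
[-0.51594622  0.41384197  0.17691379] [-1.31448286 -2.09715733  4.71923217] [1.79969173e+02 6.86839337e-02 1.00287296e+02] 9.051979936861041
```

{"method": "step_arm", "body": {"targets": [{"dp":[0,0,0],"angular":[0,0,0.01],"fingers":1},{"dp":[0,0,0],"angular":[0,0,0.017],"fingers":1},{"dp":[0,0,0],"angular":[0,0,0.017],"fingers":1},{"dp":[0,0,0],"angular":[0,0,0.017],"fingers":1},{"dp":[0,0,0],"angular":[0,0,0.017],"fingers":0.85},{"dp":[0,0,0],"angular":[0,0,0.017],"fingers":0.7},{"dp":[0,0,0],"angular":[0,0,0.017],"fingers":0.6},{"dp":[0,0,0],"angular":[0,0,0.017],"fingers":0.5}]}}

```text
time: 14.9
tool_pos: [592.8, -142.0, 97.5]
tcp_rot: [-180.0, -0.0, 97.3]
ft_force: [0.5, 0.4, 1.0]
finger_gap: 42.6
grip_force: 0.0
```

{"method": "step_arm", "body": {"targets": [{"dp":[0,0,0],"angular":[0,0,0.017],"fingers":0.5},{"dp":[0,0,-0.03],"angular":[0,0,0.017],"fingers":0.5},{"dp":[0,0,-0.08],"angular":[0,0,0.017],"fingers":0.5},{"dp":[0,0,-0.15],"angular":[0,0,0.017],"fingers":0.5},{"dp":[0,0,-0.25],"angular":[0,0,0.017],"fingers":0.5},{"dp":[0,0,-0.35],"angular":[0,0,0.017],"fingers":0.5},{"dp":[0,0,-0.45],"angular":[0,0,0.017],"fingers":0.5},{"dp":[0,0,-0.5],"angular":[0,0,0.017],"fingers":0.5}]}}

```text
time: 15.9
tool_pos: [593.6, -142.4, 200.2]
tcp_rot: [179.9, 0.1, 94.3]
ft_force: [0.0, -0.3, 0.6]
finger_gap: 42.5
grip_force: 0.0
```

Run:
```python
from h import *
s=sense();p=camera_params('wrist');im=snapshot('wrist');cv2.imwrite('pics/w4.png',im);print(s['tool_pos'],s['tcp_rot'],s['ft_force'])
for d in pinpoint('wrist','laser_key')[:2]: print(d,atz(p,d['at'],88))
```

```text
[ 593.59348919 -142.42237299  200.1614755 ] [1.79855658e+02 6.00818642e-02 9.42510016e+01] [ 0.03705901 -0.31755805  0.633912  ]
{'at': [314.2, 196.3], 'conf': 0.67} [ 589.7547985  -141.25699291   88.        ]
```

View pics/w4.png

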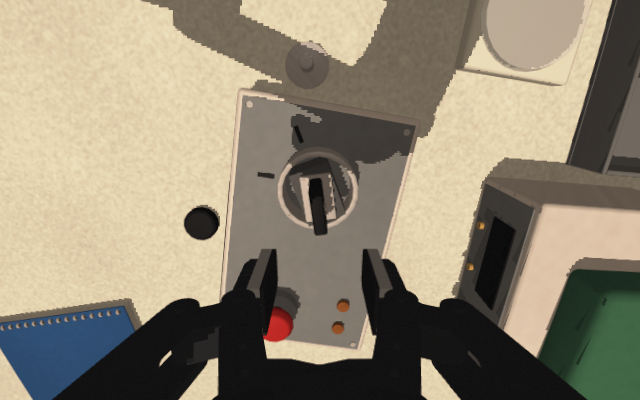

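The key at (318,205) stands upright in the core. The core's edge, running (330,165) to (345,205), is parallel to the line to the ON tick at (298,133), so the switch is at ON. The gripper is clear.

```bash
python3 -c "
from bench import *
print(hand_in())"
```

```text
the job is handed in; nothing more can be done
None
```

I put the flat-bowed key fully into the switch, turned it clockwise to ON, let go and moved the gripper clear. I never touched the round-headed key. The job is handed in at about 16 s of the 48 s limit, and `hand_in()` gave no verdict.

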